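Hold a milled blank in the dust-off slot

ROBOT

A 6-joint arm with a two-finger parallel gripper is mounted at the origin on the work surface. World frame = base frame: x ahead of the robot, y to its left, z up, the work surface at z = 0. Lengths are in m, angles in rad, forces in N, time in s.
With the tool pointing down it reaches from about 0.25 to 0.85 m from the base axis. Payload 12.5 kg.
Tool frame: the origin (TCP) lies at the very end of the fingers, on their centre line; the grasp point (between the pads) lies 19 mm behind it (robot.grasp_offset is the distance from the TCP to the grasp point, in m); x points along the fingers, z is the direction in which the jaws open and shut, and the axes are right-handed (so a half turn about x gives the same grasp; the last joint's range is limited). The gripper opens to 93 mm and grips with 3 to 60 N. Pads are 15 mm wide; open, the fingers measure 128 mm over their backs; the gripper's body (75 mm by 188 mm) begins 65 mm behind the grasp point.
Start: joints at [1.038, 0.351, 1.652, -0, 1.139, -0.085], TCP at [0.238, 0.496, 0.219] pointing down, gripper open.
Joint ranges: [-2.75, 2.75], [-0.79, 2.1], [0.01, 2.65], [-1.57, 4.71], [0.07, 3.14], [-2.87, 2.87]. Speed limits (rad/s): [2.22, 2.22, 2.79, 3.14, 3.14, 3.14].

INTERFACE

Orientations are given as a rotation vector (axis times angle).
In Python, from cell import robot gives the robot as it stands. The module is installed in compiled form; this text tells all that it offers.
- The arm moves only by the shell command python3 -m handwheel 'ROWS' [OPENING]. ROWS is JSON, a list of rows, each an object with "xyz": the shift along the tool's x, y, z in mm, a list of three; "yaw": the turn about the tool's x in degrees. In form: [{"xyz": [x, y, z], "yaw": yaw}, ...]. A call has 1 to 12 rows; each row shifts and turns the commanded pose from where the row before left it, along the tool's axes as they then stand; what a row does not reach is not made up. A row lasts 1/8 s, in which the tool goes at most 62.5 mm and 10.7 degrees, less where a joint would pass 70% of its speed; a pose out of reach is approached as far as the arm can. A call is refused whole if a number of a shift passes 62.5 or a number of a turn 10.7, either way. A call with a gripper value outside its range is refused whole. OPENING is the finger opening in mm, from 0 to 93, set as the call begins (- or left out, the last holds). The fingers move at their own pace and stop on an object; the grip force is fixed at half the most. Time passes only in rows, so rows that do not move let the fingers close. It gives the time, the measured TCP pose, the force and the opening at its end, in the units of the state.
- robot.get_obs(): the state, without advancing time (a new reading comes with each control period).
- robot.read_camera(name): name is "side" or "top" or "wrist"; returns (picture, depth): 400x640x3 uint8, red, green, blue; 400x640 float32, m along the optical axis (not along the pixel's ray), 0 where there is no reading.
- robot.get_calibration(name): a dict with "mtx" (3x3 intrinsics, pixels), "eye" and "attitude" of the camera in the world; the wrist camera has in their place "mount" (4x4, takes a point from camera to tool coordinates, whose origin is the TCP and whose axes are the tool frame's). Camera axes: x right, y down, z forward; pixel columns grow to the right and rows downward; lengths in m; the calibration is good to about 2 mm. A picture is of the moment at which its call begins: read the wrist's pose just before it. get_calibration takes no time and is no camera call.
- robot.sign_off(): hands the job in, once; it reports no verdict.
Trained networks look in the newest picture that a camera, given by its name, has taken for a name from the list of things; names that differ only in an ending like _2 or _b are one class to them, and where a whole thing is asked for, a point or a joint stands for the part that bears it (a point fixed in the world has none). Each returns a list of dicts, best first, with "score" (0 to 1); they miss things now and then, are a little off and sometimes report something else, mostly with a low value. They report only what shows in the picture. A call takes as long as a camera call. They do not tell look-alikes from the thing itself.
- robot.search_frame(camera, label): "uv" ([column, row] in pixels, amid what is visible of it).
The state is a dict: "time_s": time; "qpos": joint angles; "joint_vel": joint speeds; "joint_torque": joint torques, N m; "ee_pos": TCP position; "tcp_rot": TCP orientation; "contact_force": force on the tool from outside, world axes, zero at the start; "wrist_torque": the same for the moment, N m; "gripper_width": finger opening in m.
Only numpy, scipy, OpenCV 4.12 (cv2) and the standard library are available. Lean on these libraries where they do the work, as an engineer would, in place of code of your own. Each camera call takes 0.05 s, during which the arm holds its last target. There are 200 camera calls.

TASK

Start the dust-off box by pushing the spring plunger on its top right down to its stop and letting it come back up. Then take the milled blank, the thinner disc with windows cut through it, out of the wire rack, lower it upright through the slot in the top of the box until a little more than its lower half is inside, and finish while still holding it there, still, hanging free in the air stream and not wedged. The blank is chalk-brittle, so do not force it against the slot, and leave the other blanks and the things on the bench where they are.

Things in the scene. Friction and masses are not known exactly. Their poses are not given: they have to be found in the camera images.
- duster: Bench dust-off box: white sheet-steel case 280 mm wide (its y), 190 mm deep (its x), flat top panel 125 mm above the bench, fixed to the bench. Origin: centre of its underside, on the bench; z up, front (window and dust drawer) towards its -x. Its position and yaw vary.
- slot (a point): Middle of the mouth of the slot in the top of the box, at the top face of the dark lip round it, 135 mm above the bench. The opening is 100 mm long along this frame's y and 16 mm wide along its x; the lip stands 10 mm above the top panel, is 15 mm broad, and its inner edge has a 3 mm 45-degree lead-in. Same axes as the box. Below it the box is empty for 115 mm.
- plunger_top (a point): Middle of the top of the start plunger's domed grey head, 40 mm in diameter, which stands on the box's top panel 123 mm to the +y side (along the box's y) of the slot's middle; 164 mm above the bench when up. Moves straight down with the plunger.
- plunger (a joint): Travel of the start plunger, m: 0 = up, grows as it is pushed straight down, 0.010 = at its stop. A spring pushes it up with 2 N at the top and 7 N at the stop; it comes back up when let go.
- rack: Fixed steel wire rack, 210 mm long (its x) by 110 mm, with three places in a row along its x, 75 mm apart; in each a blank stands upright on two rails between 48 mm high pins, its axis along the rack's x. Origin: middle of its underside, on the bench; z up. Position and yaw vary.
- milled: The milled blank: ivory disc 98 mm across, 14 mm thick, 0.11 to 0.21 kg, with a rim, a cross-shaped web and four windows holding crowns (solid to fingers). Stands upright in any one of the rack's places, centre 58 mm, top edge 107 mm above the bench. Origin: disc centre; x along the disc's axis (its thickness), z up. Pinch it across its thickness from above, at the top edge.
- fresh_a: Uncut blank, plain ivory disc 98 mm in diameter and 20 mm thick, in another place of the rack. Origin: its centre, x along its axis. Leave alone.
- fresh_b: A second uncut blank, same as fresh_a. Leave alone.
- stone_model: Loose tan stone cast of a jaw, 60 x 64 x 35 mm, beside the rack. Origin: centre of its underside. Leave alone.
- brush: Loose dusting brush with wooden handle, 160 mm long, 18 mm wide, 12 mm high, lying in front of the box. Origin: under the middle of its length, its x along the brush. Leave alone.
- wax_knife: Loose double-ended wax knife, about 165 mm long, 9 mm thick, lying in front of the rack. Origin: under the middle of its length, its x along it. Leave alone.
- wax_pot: Loose round metal pot of red wax, 66 mm in diameter, 26 mm high, behind the rack. Origin: centre of its underside. Leave alone.
- hex_dish: Loose six-sided white dish, 60 mm across, 37 mm high, behind the box. Origin: centre of its underside. Leave alone.
Things that resemble listed ones, but are neither listed nor needed, are in the scene too. What is shaped like the milled but pink is not meant.

How it is judged:
On the way, in this order (a step that is already met when the one before it is completed fails the run):
1. the start plunger is pushed down to its stop (within 1.5 mm) (value of joint plunger above 0.0085 m), for 0.1 s.
2. the plunger is let go and back up (within 2 mm), and the milled blank is held by the fingers and lifted clear of the rack (value of joint plunger below 0.002 m and height (world z) of milled above 0.11 m and contact force between milled and the fingers above 1 N), for 0.1 s.
3. the milled blank goes down into the slot from above, upright and held by the fingers (z of milled in the frame of slot between 0.005 and 0.04 m and horizontal distance between milled and slot below 0.006 m and contact force between milled and the fingers above 1 N), for 0.1 s.
At the end, for the whole second after the job is handed in: Fingers hold the blank in the slot: centre 0 to 40 mm below the lip's top, within 4 mm of the slot's middle, axis within 0.12 rad of the slot's short direction, pressing on the box under 8 N, slower than 20 mm/s; plunger up within 2 mm; uncut blanks within 20 mm of their start (z of milled in the frame of slot between -0.04 and 0 m and horizontal distance between milled and slot below 0.004 m and angle between the x axis of milled and the x axis of slot, either way round below 0.12 rad and contact force between milled and the fingers above 1 N and contact force between milled and duster below 8 N and linear speed of milled below 0.02 m/s and value of joint plunger below 0.002 m and distance of each of fresh_a, fresh_b from where it was at the start of the episode below 0.02 m); the arm keeps its last pose, push and grip.
It fails at once if the brittle milled blank is forced against the box with more than 40 N (contact force between milled and duster above 40 N).
It fails at once if an uncut blank is moved by more than 20 mm (distance of any of fresh_a, fresh_b from where it was at the start of the episode above 0.02 m).
It fails at once if the cast, brush, wax knife, wax pot or dish is moved by more than 25 mm (distance of any of stone_model, brush, wax_knife, wax_pot, hex_dish from where it was at the start of the episode above 0.025 m).
It also fails if it takes over 61 s, if anything falls off the work surface, if the arm or the gripper's body presses on something with over 40 N, if the wrist force passes 120 N, or if a joint passes its speed limit or range.

## Working session

There is one attempt and no reset: what is moved stays moved. The work goes in short steps, Python scripts to look and compute and a shell command to move; the robot and the scene stay as the last step left them, time stands still between calls to the robot, and variables do not carry over. Pictures are saved under pics/ and viewed, about 8 in all and at most 12, crops included, and the job is handed in when it is done.

```bash
mkdir -p pics
cat > h.py <<'E'
import numpy as np, cv2
from scipy.spatial.transform import Rotation as R
from cell import robot
def cam(n):
    o=robot.get_obs(); im,d=robot.read_camera(n); c=robot.get_calibration(n); K=np.array(c["mtx"])
    if "mount" in c:
        T=np.eye(4);T[:3,:3]=R.from_rotvec(o["tcp_rot"]).as_matrix();T[:3,3]=o["ee_pos"];T=T@np.array(c["mount"])
    else:
        T=np.eye(4);a=np.array(c["attitude"]);T[:3,:3]=a if a.shape==(3,3) else R.from_rotvec(a).as_matrix();T[:3,3]=c["eye"]
    return im,d,K,T
def cloud(d,K,T):
    v,u=np.mgrid[:d.shape[0],:d.shape[1]]
    p=np.stack([(u-K[0,2])*d/K[0,0],(v-K[1,2])*d/K[1,1],d],-1)
    P=p@T[:3,:3].T+T[:3,3]; P[d<=0]=np.nan
    return P
def save(im,n): cv2.imwrite(f"pics/{n}.png",im[...,::-1])
E
python3 - <<'E'
from h import *
o=robot.get_obs();print(o["time_s"],o["ee_pos"],R.from_rotvec(o["tcp_rot"]).as_matrix().round(3).tolist())
print(robot.get_calibration("top")); print(robot.get_calibration("wrist"))
for n in["top","side"]:
    im,d,K,T=cam(n);save(im,n+"0");P=cloud(d,K,T)
    np.savez(f"{n}0.npz",im=im,P=P)
    for l in["duster","slot","plunger_top","rack","milled","fresh_a"]:
        r=robot.search_frame(n,l)
        for q in r[:4]:
            u,v=map(int,q["uv"]);print(n,l,round(q["score"],2),u,v,P[v,u].round(3))
E
```

```text
0.0 [0.23792791 0.49547203 0.21809273] [[-0.001, -0.901, 0.433], [-0.001, 0.433, 0.901], [-1.0, 0.0, -0.001]]
{'mtx': array([[519.81806657,   0.        , 316.5658875 ],
       [  0.        , 519.81806657, 200.57200641],
       [  0.        ,   0.        ,   1.        ]]), 'eye': array([ 0.34775651, -0.05174858,  1.29701109]), 'attitude': array([-2.14844509,  2.12523966, -0.16351597])}
{'mtx': array([[344.75882229,   0.        , 323.52043641],
       [  0.        , 344.75882229, 199.46078763],
       [  0.        ,   0.        ,   1.        ]]), 'mount': array([[-1.36741388e-03, -2.43634972e-01,  9.69866038e-01,
        -1.67810654e-01],
       [-6.96983600e-04, -9.69866476e-01, -2.43636065e-01,
         6.82338498e-02],
       [ 9.99998822e-01, -1.00913206e-03,  1.15639930e-03,
         9.96216450e-05],
       [ 0.00000000e+00,  0.00000000e+00,  0.00000000e+00,
         1.00000000e+00]])}
top duster 0.97 230 212 [0.52  0.171 0.019]
top slot 0.64 231 215 [0.498 0.148 0.134]
top plunger_top 0.66 189 206 [0.513 0.237 0.163]
top rack 0.9 385 225 [ 0.494 -0.216  0.001]
top milled 0.9 348 192 [ 0.564 -0.119  0.075]
top milled 0.75 406 210 [ 0.519 -0.254  0.093]
top milled 0.71 476 274 [ 0.374 -0.423  0.057]
top milled 0.53 347 292 [ 0.329 -0.116  0.095]
top fresh_a 0.69 402 242 [ 0.444 -0.242  0.102]
top fresh_a 0.66 405 177 [ 0.597 -0.252  0.1  ]
side duster 0.75 276 177 [0.469 0.096 0.124]
side slot 0.61 278 175 [0.477 0.098 0.126]
side plunger_top 0.62 279 178 [0.472 0.084 0.128]
side plunger_top 0.44 260 137 [0.501 0.234 0.165]
side rack 0.64 363 285 [ 0.502 -0.258 -0.003]
side rack 0.42 277 178 [0.469 0.091 0.124]
side milled 0.86 272 268 [ 0.321 -0.124  0.055]
side milled 0.75 353 227 [ 0.566 -0.128  0.059]
side milled 0.65 375 265 [ 0.518 -0.278  0.083]
side milled 0.6 363 347 [ 0.36  -0.434  0.078]
side fresh_a 0.86 394 251 [ 0.591 -0.263  0.072]
side fresh_a 0.83 346 275 [ 0.439 -0.268  0.091]
```

View pics/top0.png

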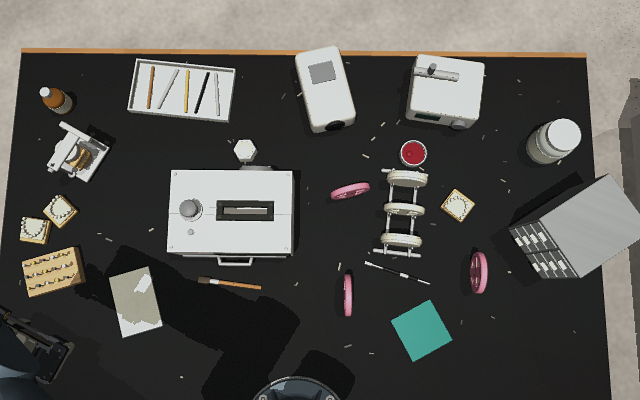

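View pics/side0.png

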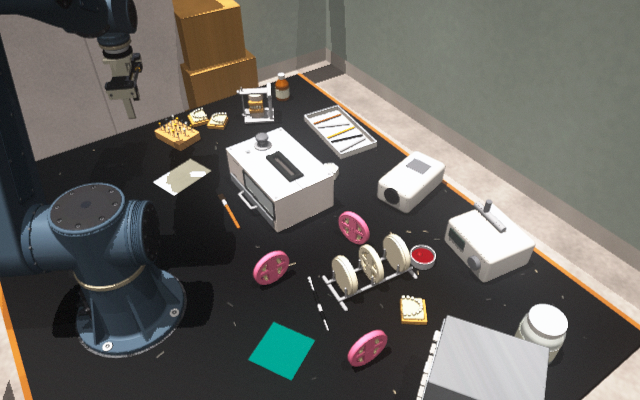

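Top view: the box is at (230,212), its slot at (245,210) and the plunger at (190,208). The rack is at (405,210). Milled candidates are (406,210), ivory, in the middle place, and pink discs at (348,192), (476,274) and (347,292). The ivory one fits the description, since pink is excluded. I'll confirm that in an enlarged crop and measure.

Run:
```python
from h import *
s=np.load("side0.npz");t=np.load("top0.npz")
a=cv2.resize(s["im"][220:310,310:430],None,fx=5,fy=5,interpolation=cv2.INTER_CUBIC)[:, :]
b=cv2.resize(t["im"][160:265,375:435],None,fx=3,fy=3)
c=np.zeros((450,780,3),np.uint8);c[:,:600]=a;c[:315,600:780]=b;save(c,"crop1")
P=t["P"]
def box(m):
    xy=P[m][:,:2].astype(np.float32);(c,sz,an)=cv2.minAreaRect(xy);return np.round(c,4),np.round(sz,4),round(an,2),len(xy),np.median(P[m][:,2]).round(4),xy.mean(0).round(4)
z=P[...,2];x=P[...,0];y=P[...,1]
reg=(x>.35)&(x<.65)&(y>0)&(y<.33)
print("panel",box(reg&(z>.118)&(z<.129)))
print("lip",box(reg&(z>.1305)&(z<.14)&(y<.2)))
print("plunger",box(reg&(z>.155)&(z<.175)&(y>.17)))
vv,uu=np.mgrid[:400,:640]
for n,(v0,v1) in dict(far=(165,190),mid=(196,220),near=(228,252)).items():
    m=(vv>v0)&(vv<v1)&(uu>380)&(uu<430)&(z>.085)&(z<.125);print(n,box(m))
```

```text
panel (array([0.509 , 0.1536]), array([0.1919, 0.2806]), 0.16, 8467, np.float64(0.124), array([0.5082, 0.1533], dtype=float32))
lip (array([0.5167, 0.1016]), array([0.1724, 0.1691]), 8.45, 789, np.float64(0.1339), array([0.5095, 0.1175], dtype=float32))
plunger (array([0.5096, 0.2412]), array([0.0376, 0.0358]), 46.18, 229, np.float64(0.1606), array([0.5092, 0.2401], dtype=float32))
far (array([ 0.6012, -0.2613]), array([0.0809, 0.0215]), 82.59, 298, np.float64(0.0983), array([ 0.6004, -0.26  ], dtype=float32))
mid (array([ 0.5267, -0.2536]), array([0.0794, 0.0152]), 83.72, 221, np.float64(0.1001), array([ 0.5262, -0.2517], dtype=float32))
near (array([ 0.4524, -0.2455]), array([0.0816, 0.0206]), 83.43, 298, np.float64(0.0992), array([ 0.4521, -0.2434], dtype=float32))
```

View pics/crop1.png

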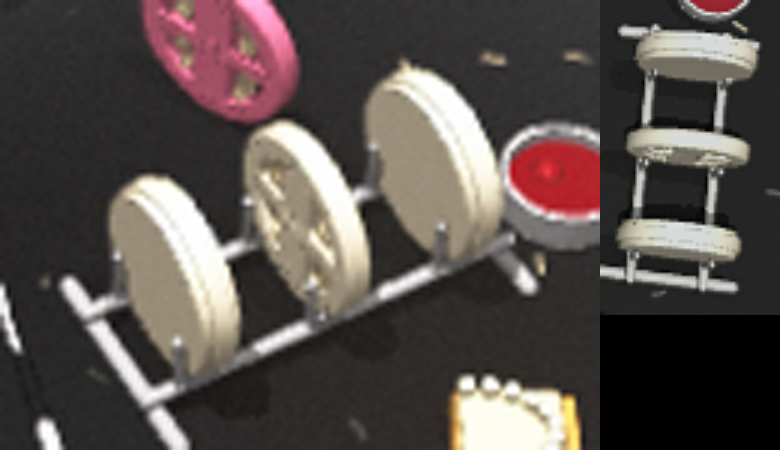

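The crop confirms it: the middle disc at (406,210) in the top view is ivory, thinner, and has windows, so it is the milled blank. The outer two are plain and thick. Now to the plunger.

```bash
python3 -m handwheel '[{"xyz":[0,-44.5,-14],"yaw":0},{"xyz":[0,-44.5,-14],"yaw":0},{"xyz":[0,-44.5,-14],"yaw":0},{"xyz":[0,-44.5,-14],"yaw":0},{"xyz":[0,-44.5,-14],"yaw":0},{"xyz":[0,-44.5,-14],"yaw":0},{"xyz":[0,-44.5,-14],"yaw":0},{"xyz":[0,-44.5,-14],"yaw":0}]' 0
python3 -m handwheel '[{"xyz":[0,0,0],"yaw":10.7},{"xyz":[0,0,0],"yaw":10.7},{"xyz":[0,0,0],"yaw":10.7},{"xyz":[0,0,0],"yaw":10.7},{"xyz":[0,0,0],"yaw":10.7},{"xyz":[0,0,0],"yaw":10.7},{"xyz":[0,0,0],"yaw":0},{"xyz":[0,0,0],"yaw":0}]'
python3 - <<'E'
from h import *
o=robot.get_obs();print(o["time_s"],o["ee_pos"].round(4),R.from_rotvec(o["tcp_rot"]).as_matrix().round(3).tolist(),o["contact_force"],o["gripper_width"])
im,d,K,T=cam("wrist");save(im,"w1");np.savez("w1.npz",im=im,P=cloud(d,K,T))
for l in("plunger_top","slot"):
  for q in robot.search_frame("wrist",l)[:2]:
    u,v=map(int,q["uv"]);print(l,q,cloud(d,K,T)[v,u])
E
```

```text
time_s: 1.7
ee_pos: [0.5116, 0.2395, 0.2187]
tcp_rot: [-0.873, 1.388, 0.873]
contact_force: [-0.0, 0.2, -0.2]
gripper_width: 0.0174
time_s: 2.7
ee_pos: [0.5105, 0.2407, 0.2186]
tcp_rot: [-0.005, 1.571, 0.005]
contact_force: [0.1, -0.1, -0.4]
gripper_width: 0.0003
2.7 [0.5105 0.2407 0.2186] [[-0.0, -0.007, 1.0], [-0.0, 1.0, 0.007], [-1.0, -0.0, -0.0]] [ 0.09051248 -0.14879613 -0.36733044] 0.0003342061982139329
plunger_top {'uv': [323.5, 208.7], 'score': 0.7} [0.50925332 0.24721445 0.16512236]
slot {'uv': [323.2, 187.1], 'score': 0.61} [0.50917282 0.26069402 0.1613289 ]
```

View pics/w1.png

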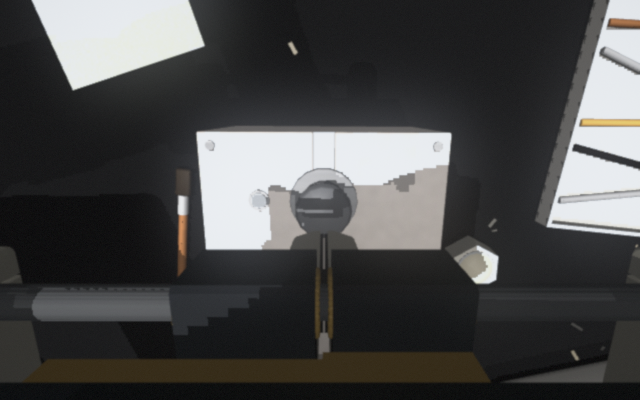

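The wrist view shows the plunger head at (323,205) directly under the closed fingers. Press down.

```bash
python3 -m handwheel '[{"xyz":[25,0,0],"yaw":0},{"xyz":[25,0,0],"yaw":0},{"xyz":[3,0,0],"yaw":0},{"xyz":[3,0,0],"yaw":0},{"xyz":[3,0,0],"yaw":0},{"xyz":[3,0,0],"yaw":0},{"xyz":[2,0,0],"yaw":0},{"xyz":[0,0,0],"yaw":0}]'
```

```text
time_s: 3.85
ee_pos: [0.5108, 0.2408, 0.1551]
tcp_rot: [-0.002, 1.57, 0.002]
contact_force: [-2.2, -0.6, 6.4]
gripper_width: 0.0006
```

```bash
python3 -m handwheel '[{"xyz":[1,0,0],"yaw":0},{"xyz":[1,0,0],"yaw":0},{"xyz":[0,0,0],"yaw":0},{"xyz":[0,0,0],"yaw":0}]'
```

```text
time_s: 4.35
ee_pos: [0.5109, 0.2408, 0.1538]
tcp_rot: [-0.002, 1.569, 0.002]
contact_force: [-4.5, -0.8, 11.8]
gripper_width: 0.0003
```

```bash
python3 -m handwheel '[{"xyz":[-30,0,0],"yaw":0},{"xyz":[-30,0,0],"yaw":0},{"xyz":[0,-38,0],"yaw":0},{"xyz":[0,-38,0],"yaw":0},{"xyz":[0,-38,0],"yaw":0},{"xyz":[0,-38,0],"yaw":0},{"xyz":[0,-38,0],"yaw":0},{"xyz":[0,0,0],"yaw":0},{"xyz":[0,0,0],"yaw":0},{"xyz":[0,0,0],"yaw":0}]' 40
python3 - <<'E'
from h import *
o=robot.get_obs();print(o["time_s"],o["ee_pos"].round(4),R.from_rotvec(o["tcp_rot"]).as_matrix().round(4).tolist(),o["contact_force"].round(2))
im,d,K,T=cam("wrist");save(im,"w2");P=cloud(d,K,T);np.savez("w2.npz",im=im,P=P,d=d,K=K,T=T)
z=P[...,2];m=(z>.13)&(z<.141)&(abs(P[...,0]-.51)<.05)&(abs(P[...,1]-.118)<.085)
print(cv2.minAreaRect(P[m][:,:2].astype(np.float32)),m.sum(),np.median(z[m]))
print(d.shape,(d<=0).mean())
E
```

```text
time_s: 5.6
ee_pos: [0.511, 0.0515, 0.2126]
tcp_rot: [-0.003, 1.571, 0.003]
contact_force: [0.3, 0.4, 1.0]
gripper_width: 0.0402
5.6 [0.511  0.0515 0.2126] [[0.0001, -0.0036, 1.0], [0.0001, 1.0, 0.0036], [-1.0, 0.0001, 0.0001]] [0.25 0.43 1.02]
((0.5096253752708435, 0.12012699991464615), (0.04622436687350273, 0.13041749596595764), 0.027830587700009346) 9657 0.13641852260597476
(400, 640) 0.00387109375
```

View pics/w2.png

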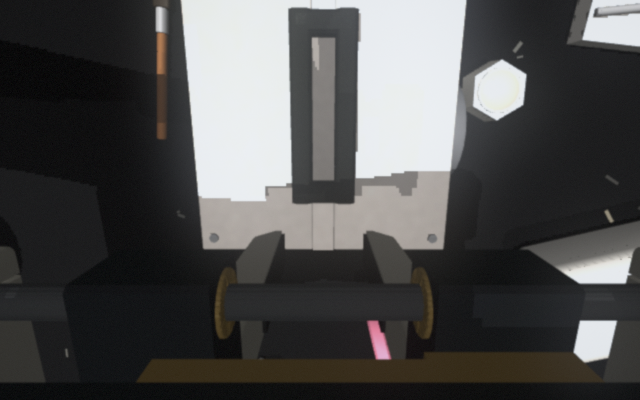

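The wrist view shows the lip as a dark frame, columns 290–357 and rows 8–203, opening at (323,108). Fit: centre (0.5096, 0.1201), yaw about 0. Next, the rack.

```bash
python3 -m handwheel '[{"xyz":[0,-44,1],"yaw":0},{"xyz":[0,-44,1],"yaw":0},{"xyz":[0,-44,1],"yaw":0},{"xyz":[0,-44,1],"yaw":0},{"xyz":[0,-44,1],"yaw":0},{"xyz":[0,-44,1],"yaw":0},{"xyz":[0,-44,1],"yaw":0},{"xyz":[0,-44,1],"yaw":0},{"xyz":[0,0,0],"yaw":6.3},{"xyz":[0,0,0],"yaw":0},{"xyz":[0,0,0],"yaw":0},{"xyz":[0,0,0],"yaw":0}]'
python3 - <<'E'
from h import *
o=robot.get_obs();M=R.from_rotvec(o["tcp_rot"]).as_matrix();p=o["ee_pos"];print(p.round(4),M.round(4).tolist())
im,d,K,T=cam("wrist");save(im,"w3");P=cloud(d,K,T);np.savez("w3.npz",im=im,P=P,d=d,K=K,T=T)
z=P[...,2];L=(P-p)@M
for n,c in dict(mid=(.5265,-.2525),far=(.6012,-.261),near=(.4523,-.245)).items():
  for z0 in(.085,.095,.100):
    m=(z>z0)&(z<.115)&(abs(P[...,0]-c[0])<.028)&(abs(P[...,1]-c[1])<.06)
    r=cv2.minAreaRect(P[m][:,:2].astype(np.float32));print(n,z0,np.round(r[0],4),np.round(r[1],4),round(r[2],2),m.sum(),z[m].max().round(4))
    if n=="mid":print("  local y,z mid",[(np.percentile(L[m][:,i],1).round(4),np.percentile(L[m][:,i],99).round(4)) for i in(1,2)])
E
```

```text
time_s: 7.15
ee_pos: [0.5201, -0.3008, 0.2127]
tcp_rot: [0.083, 1.569, -0.083]
contact_force: [-0.4, 1.0, -0.7]
gripper_width: 0.0398
[ 0.5201 -0.3008  0.2127] [[0.0001, 0.1051, 0.9945], [-0.0001, 0.9945, -0.1051], [-1.0, -0.0, 0.0001]]
mid 0.085 [ 0.5269 -0.2515] [0.0838 0.0139] 84.08 1695 0.11
  local y,z mid [(np.float64(0.0091), np.float64(0.0899)), (np.float64(-0.0052), np.float64(0.0083))]
mid 0.095 [ 0.5268 -0.2517] [0.0674 0.0139] 84.32 1389 0.11
  local y,z mid [(np.float64(0.0176), np.float64(0.081)), (np.float64(-0.0052), np.float64(0.0083))]
mid 0.1 [ 0.5268 -0.2511] [0.0568 0.0138] 84.37 1168 0.11
  local y,z mid [(np.float64(0.0233), np.float64(0.0762)), (np.float64(-0.0052), np.float64(0.0083))]
far 0.085 [ 0.6015 -0.2599] [0.083  0.0208] 83.53 2745 0.1099
far 0.095 [ 0.6015 -0.2601] [0.0668 0.0206] 83.08 2088 0.1099
far 0.1 [ 0.6016 -0.2599] [0.0554 0.0206] 83.48 1588 0.1099
near 0.085 [ 0.4526 -0.2428] [0.0838 0.0206] 83.59 2717 0.1104
near 0.095 [ 0.4526 -0.2434] [0.0682 0.0206] 83.6 2056 0.1104
near 0.1 [ 0.4527 -0.2437] [0.0561 0.0204] 83.22 1588 0.1104
```

View pics/w3.png

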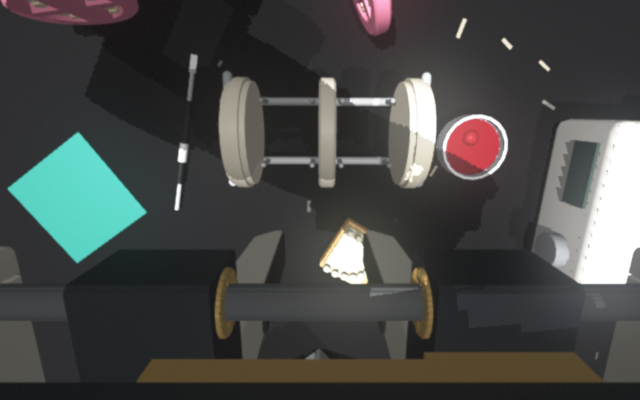

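The milled blank is at (327,132), between the plain blanks at (240,132) and (412,132). Offset to it is y +49.5, z +1.5. Move over, descend and grip.

```bash
python3 -m handwheel '[{"xyz":[0,25,1.5],"yaw":0},{"xyz":[0,24.5,0],"yaw":0},{"xyz":[25,0,0],"yaw":0},{"xyz":[30,0,0],"yaw":0},{"xyz":[30,0,0],"yaw":0},{"xyz":[20,0,0],"yaw":0},{"xyz":[15,0,0],"yaw":0},{"xyz":[10,0,0],"yaw":0},{"xyz":[5,0,0],"yaw":0},{"xyz":[0,0,0],"yaw":0},{"xyz":[0,0,0],"yaw":0}]'
python3 -m handwheel '[{"xyz":[0,0,0],"yaw":0},{"xyz":[0,0,0],"yaw":0},{"xyz":[0,0,0],"yaw":0},{"xyz":[0,0,0],"yaw":0},{"xyz":[0,0,0],"yaw":0},{"xyz":[0,0,0],"yaw":0}]' 5
```

```text
time_s: 8.57
ee_pos: [0.5269, -0.2524, 0.0782]
tcp_rot: [0.084, 1.568, -0.085]
contact_force: [-0.7, 0.2, 0.5]
gripper_width: 0.0402
time_s: 9.32
ee_pos: [0.5267, -0.2523, 0.0777]
tcp_rot: [0.084, 1.569, -0.084]
contact_force: [0.4, 0.2, 1.3]
gripper_width: 0.0139
```

```bash
python3 -m handwheel '[{"xyz":[-10,0,0],"yaw":0},{"xyz":[-25,0,0],"yaw":0},{"xyz":[-30,0,0],"yaw":0},{"xyz":[-30,0,0],"yaw":0},{"xyz":[-30,0,0],"yaw":0},{"xyz":[-20,0,0],"yaw":0},{"xyz":[-10,0,0],"yaw":0},{"xyz":[0,0,0],"yaw":-6.1},{"xyz":[0,0,0],"yaw":0},{"xyz":[0,0,0],"yaw":0}]'
python3 -m handwheel '[{"xyz":[0,20,-2],"yaw":0},{"xyz":[0,35,-2],"yaw":0},{"xyz":[0,45,-2],"yaw":0},{"xyz":[0,45,-2],"yaw":0},{"xyz":[0,45,-2],"yaw":0},{"xyz":[0,45,-2],"yaw":0},{"xyz":[0,45,-2],"yaw":0},{"xyz":[0,40,-2],"yaw":0},{"xyz":[0,30,-1],"yaw":0},{"xyz":[0,20,0],"yaw":0},{"xyz":[0,0,0],"yaw":0},{"xyz":[0,0,0],"yaw":0}]'
python3 - <<'E'
from h import *
o=robot.get_obs();M=R.from_rotvec(o["tcp_rot"]).as_matrix();p=o["ee_pos"];print(o["time_s"],p.round(4),M.round(4).tolist(),o["contact_force"].round(2),o["gripper_width"])
im,d,K,T=cam("wrist");P=cloud(d,K,T);np.savez("w4.npz",im=im,P=P,d=d,K=K,T=T)
a,ds,Ks,Ts=cam("side");np.savez("s4.npz",im=a,P=cloud(ds,Ks,Ts))
s=cv2.resize(a[40:240,170:380],None,fx=1.9,fy=1.9)
c=np.zeros((400,640+s.shape[1]//1,3),np.uint8)[:, :800]
cv2.imwrite("pics/w4.png",cv2.resize(np.hstack([im,cv2.resize(a[60:220,190:350],(400,400))]),(800,308))[...,::-1])
z=P[...,2];L=(P-p)@M
m=(abs(L[...,2])<.0095)&(L[...,0]>-.035)&(L[...,0]<.075)&(abs(L[...,1])<.07)
q=L[m];print(m.sum())
for lo in np.arange(-.03,.075,.01):
    k=q[(q[:,0]>=lo)&(q[:,0]<lo+.01)]
    if len(k)>5:print(round(lo,3),len(k),np.percentile(k[:,1],[1,50,99]).round(4),np.percentile(k[:,2],[1,99]).round(4))
m=(z>.13)&(z<.141)&(abs(P[...,0]-.51)<.04)&(abs(P[...,1]-.118)<.085)
print(cv2.minAreaRect(P[m][:,:2].astype(np.float32)),m.sum(),np.median(z[m]),P[m].max(0),P[m].min(0))
E
```

```text
time_s: 10.58
ee_pos: [0.5265, -0.2522, 0.2323]
tcp_rot: [0.003, 1.571, -0.002]
contact_force: [-0.3, -0.2, -0.6]
gripper_width: 0.0134
time_s: 12.08
ee_pos: [0.5097, 0.1176, 0.2326]
tcp_rot: [0.001, 1.571, -0.001]
contact_force: [0.3, 0.2, -1.8]
gripper_width: 0.0139
12.075 [0.5097 0.1176 0.2326] [[-0.0002, 0.0011, 1.0], [-0.0002, 1.0, -0.0011], [-1.0, -0.0002, -0.0002]] [ 0.26  0.24 -1.79] 0.01390912479641288
4530
-0.03 2185 [-0.0039  0.0165  0.0306] [-0.0088  0.0082]
-0.02 963 [-0.0371  0.0335  0.0401] [-0.0091  0.0089]
-0.01 472 [0.0084 0.0422 0.0457] [-0.0091  0.009 ]
0.0 216 [0.0441 0.0467 0.0484] [-0.0076  0.0059]
0.01 94 [0.0464 0.0487 0.0493] [-0.0074  0.0061]
((0.5095674395561218, 0.13812348246574402), (0.04604334384202957, 0.09342674911022186), 0.08084765076637268) 4105 0.13642439663130596 [0.53257243 0.18480702 0.13879603] [0.48648722 0.09144165 0.13014107]
```

View pics/w4.png

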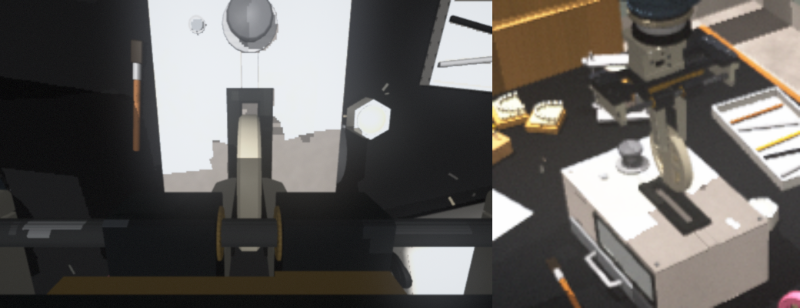

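In hand, the disc sits at local y +0.5 mm and z −0.7 mm, and the lip puts the slot at (0.5096, 0.120). So shift y +1.9, z +0.5, then descend in stages, watching force.

```bash
python3 -m handwheel '[{"xyz":[0,1.9,0.5],"yaw":0},{"xyz":[10,0,0],"yaw":0},{"xyz":[10,0,0],"yaw":0},{"xyz":[5,0,0],"yaw":0},{"xyz":[3,0,0],"yaw":0},{"xyz":[3,0,0],"yaw":0},{"xyz":[2,0,0],"yaw":0},{"xyz":[2,0,0],"yaw":0},{"xyz":[0,0,0],"yaw":0},{"xyz":[0,0,0],"yaw":0}]'
python3 - <<'E'
from h import *
o=robot.get_obs();M=R.from_rotvec(o["tcp_rot"]).as_matrix();p=o["ee_pos"];print(p.round(4),o["contact_force"].round(2),o["wrist_torque"].round(2))
im,d,K,T=cam("wrist");P=cloud(d,K,T);L=(P-p)@M
z=P[...,2]
m=(abs(L[...,2])<.0095)&(L[...,0]>-.002)&(L[...,0]<.028)&(abs(L[...,1])<.07)
q=L[m]
for lo in np.arange(-.0,.03,.005):
    k=q[(q[:,0]>=lo)&(q[:,0]<lo+.005)]
    if len(k)>5:print(round(lo,3),len(k),np.percentile(k[:,1],[1,50,99]).round(4),np.percentile(k[:,2],[1,99]).round(4))
m=(z>.13)&(z<.141)&(abs(P[...,0]-.51)<.04)&(abs(P[...,1]-.15)<.055)
lip=P[m];print("lip max y",lip[:,1].max(),"x",lip[:,0].min(),lip[:,0].max())
# opening edges in x beside/ahead of disc
for y in(.150,.155,.160,.164,.168,.172):
    k=lip[abs(lip[:,1]-y)<.0015];xs=np.sort(k[:,0]);g=np.argmax(np.diff(xs));print(y,xs[g].round(4),xs[g+1].round(4))
cv2.imwrite("pics/w5.png",cv2.resize(im[80:280,220:430],None,fx=2.8,fy=2.8,interpolation=cv2.INTER_CUBIC)[...,::-1])
E
```

```text
time_s: 13.42
ee_pos: [0.5106, 0.1197, 0.1977]
tcp_rot: [0.001, 1.571, -0.001]
contact_force: [0.6, -0.6, -1.5]
gripper_width: 0.0138
[0.5106 0.1197 0.1977] [ 0.6  -0.62 -1.52] [-0.06  0.05  0.05]
-0.0 144 [0.0441 0.0463 0.0475] [-0.0075  0.0059]
0.005 80 [0.0456 0.0477 0.0485] [-0.0077  0.006 ]
0.01 69 [0.0463 0.0487 0.0491] [-0.0076  0.0058]
0.015 22 [0.0481 0.0492 0.0493] [-0.0053  0.0053]
lip max y 0.18511676787215925 x 0.48643326249185825 0.5326191376352134
0.15 0.4994 0.5202
0.155 0.5001 0.5195
0.16 0.5008 0.5188
0.164 0.5015 0.5175
0.168 0.5015 0.5175
0.172 0.5095 0.5102
```

View pics/w5.png

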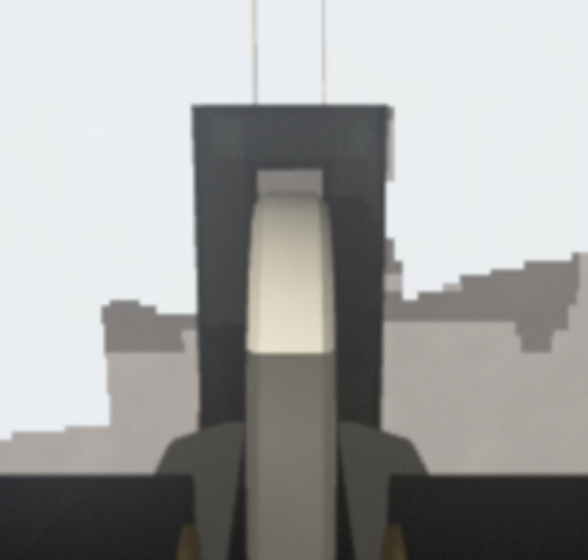

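The disc's bottom is in the slot with no contact force. The disc, columns 247–335, is centred in the opening, columns 257–323. Opening centre x is 0.5095, against disc centre 0.5098. Continue down.

```bash
python3 -m handwheel '[{"xyz":[4,0,-0.3],"yaw":0},{"xyz":[4,0,0],"yaw":0},{"xyz":[4,0,0],"yaw":0},{"xyz":[4,0,0],"yaw":0},{"xyz":[4,0,0],"yaw":0},{"xyz":[4,0,0],"yaw":0},{"xyz":[0,0,0],"yaw":0}]'
```

```text
time_s: 14.35
ee_pos: [0.5101, 0.1196, 0.1733]
tcp_rot: [0.001, 1.571, -0.001]
contact_force: [0.2, 0.9, -1.5]
gripper_width: 0.0141
```

```bash
python3 -m handwheel '[{"xyz":[2,0,0],"yaw":0},{"xyz":[2,0,0],"yaw":0},{"xyz":[2,0,0],"yaw":0},{"xyz":[2,0,0],"yaw":0},{"xyz":[0,0,0],"yaw":0}]'; python3 -m handwheel '[{"xyz":[2,0,0],"yaw":0},{"xyz":[2,0,0],"yaw":0},{"xyz":[1,0,0],"yaw":0},{"xyz":[1,0,0],"yaw":0},{"xyz":[0,0,0],"yaw":0}]'
```

```text
time_s: 14.98
ee_pos: [0.5102, 0.1197, 0.1655]
tcp_rot: [0.001, 1.571, -0.001]
contact_force: [-0.5, 0.0, -0.6]
gripper_width: 0.0135
time_s: 15.6
ee_pos: [0.5102, 0.1196, 0.1595]
tcp_rot: [0.001, 1.571, -0.001]
contact_force: [0.7, -0.8, -1.2]
gripper_width: 0.0137
```

```bash
python3 -m handwheel '[{"xyz":[1,0,0],"yaw":0},{"xyz":[1,0,0],"yaw":0},{"xyz":[1,0,0],"yaw":0},{"xyz":[1,0,0],"yaw":0},{"xyz":[1,0,0],"yaw":0},{"xyz":[0,0,0],"yaw":0}]'; python3 -m handwheel '[{"xyz":[1,0,0],"yaw":0},{"xyz":[1,0,0],"yaw":0},{"xyz":[1,0,0],"yaw":0},{"xyz":[0,0,0],"yaw":0},{"xyz":[0,0,0],"yaw":0}]'
```

```text
time_s: 16.35
ee_pos: [0.5102, 0.1197, 0.1546]
tcp_rot: [0.001, 1.571, -0.001]
contact_force: [-0.7, 0.6, -0.9]
gripper_width: 0.0142
time_s: 16.98
ee_pos: [0.5103, 0.1197, 0.1516]
tcp_rot: [0.001, 1.571, -0.001]
contact_force: [1.2, -0.4, -0.4]
gripper_width: 0.0136
```

```bash
python3 -m handwheel '[{"xyz":[1,0,0],"yaw":0},{"xyz":[1,0,0],"yaw":0},{"xyz":[1,0,0],"yaw":0},{"xyz":[0,0,0],"yaw":0}]'; python3 -m handwheel '[{"xyz":[1,0,0],"yaw":0},{"xyz":[1,0,0],"yaw":0},{"xyz":[1,0,0],"yaw":0},{"xyz":[0.5,0,0],"yaw":0},{"xyz":[0,0,0],"yaw":0},{"xyz":[0,0,0],"yaw":0},{"xyz":[0,0,0],"yaw":0}]'
python3 - <<'E'
from h import *
f=[]
for i in range(10):
    im,d,K,T=cam("wrist");o=robot.get_obs();f.append(np.r_[o["contact_force"],o["wrist_torque"]])
print(np.mean(f,0).round(2),np.std(f,0).round(2),o["ee_pos"].round(4),o["gripper_width"],o["time_s"])
M=R.from_rotvec(o["tcp_rot"]).as_matrix();P=cloud(d,K,T);L=(P-o["ee_pos"])@M;z=P[...,2]
m=(abs(L[...,2])<.0095)&(L[...,0]>-.035)&(L[...,0]<.003)&(abs(L[...,1])<.07)&(z>.145)
q=L[m];print("disc top z",np.percentile(z[m],99.5))
for lo in(-.02,-.01,-.005):
    k=q[(q[:,0]>=lo)&(q[:,0]<lo+.005)]
    if len(k)>5:print(lo,len(k),np.percentile(k[:,1],[1,99]).round(4),np.percentile(k[:,2],[1,99]).round(4))
m=(z>.155)&(z<.175)&(P[...,1]>.2)&(P[...,1]<.28)&(abs(P[...,0]-.51)<.03);print("plunger top",np.nanmax(z[m]) if m.any() else None)
s,ds,_,_=cam("side")
cv2.imwrite("pics/w6.png",np.hstack([cv2.resize(im[60:260,220:430],(420,400)),cv2.resize(s[80:220,210:343],(380,400))])[...,::-1])
E
```

```text
time_s: 17.48
ee_pos: [0.5102, 0.1197, 0.1485]
tcp_rot: [0.001, 1.571, -0.001]
contact_force: [0.8, 0.1, -0.6]
gripper_width: 0.0138
time_s: 18.35
ee_pos: [0.5102, 0.1197, 0.1451]
tcp_rot: [0.001, 1.571, -0.001]
contact_force: [-0.4, -0.4, -1.9]
gripper_width: 0.0135
[ 0.08 -0.18 -0.97 -0.07  0.07  0.  ] [0.38 0.54 0.36 0.03 0.02 0.03] [0.5102 0.1197 0.1451] 0.013731016409378764 18.85
disc top z 0.17941588336152428
-0.02 604 [-0.0345  0.0364] [-0.0089  0.0086]
-0.01 295 [0.0086 0.0436] [-0.0089  0.0089]
-0.005 184 [0.0082 0.0457] [-0.0092  0.0089]
plunger top 0.16515810014699978
```

View pics/w6.png

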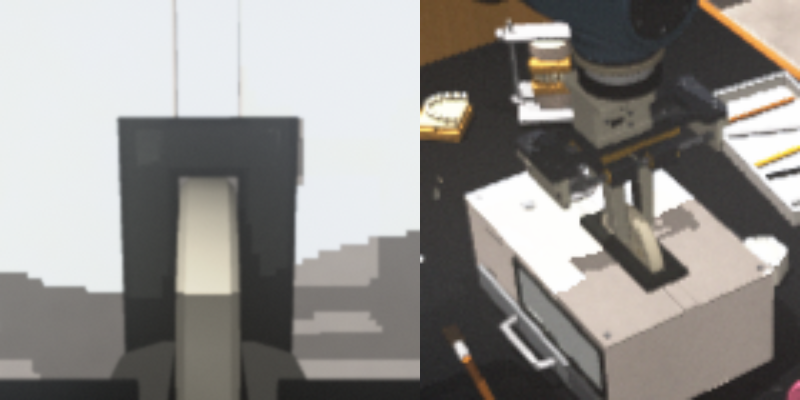

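The last picture shows the disc's edge centred in the opening at (208,180), with thin gaps on both sides. The force is just the blank's weight, and the plunger top reads 0.165, so it is up. Hand in.

```bash
python3 -c "
from cell import robot
print(robot.sign_off()); o=robot.get_obs(); print(o['time_s'],o['ee_pos'],o['contact_force'],o['gripper_width'])"
```

```text
the job is handed in; nothing more can be done
None
the job is handed in; nothing more can be done
```

I handed the job in at about 19 s with the milled blank held still in the slot. The system gives no verdict, so what follows is from my own checks.

- **Plunger:** I pressed it until the force reached about 12 N, past the spring's 7 N, with the fingers at 154 mm, so it was at its stop. I then let it go. The last wrist view read its top at 165 mm, which is fully up.
- **Blank:** I took the ivory windowed disc from the middle place of the rack. The grip closed on 14 mm, which matches its thickness.
- **In the slot:** its centre is about 10 mm below the lip's top, worked out from the grip height. By the wrist camera it is within about 0.5 mm of the slot's middle.
- **Contact:** the mean vertical force of about −1 N is roughly the blank's own weight. Sideways force stayed within the sensor's noise all the way down, so I saw no sign of it wedging.

**Disagreeing reading:** the final depth reading for the disc's top was 179 mm, against an expected 174 mm. Part of that may be a 1–3 mm camera height bias seen earlier, or the fingers being in the sample. Even taken at face value it puts the centre about 5 mm below the lip, which is still within limits.

I did not measure the uncut blanks or the bench items again at the end. I saw no sign of touching them.

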